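Open a hot pot with the lid lifter

TASK

The bearing in the heating pot is warm: take the lid lifter from its stand, hook both prongs under the loop of the pot's hot lid and, without forcing it, turn the lid anticlockwise (seen from above) until it comes up against its stop, where its lugs are free of the lock ring. Lift it off level, set it down gently, flat and centred, in the ring of the lid rest, and hang the lifter back in its stand as it was. Pot and lid are hot, so touch them with the lifter only, and leave the other things on the bench alone.

Things in the scene. Friction and masses are not known exactly. Their poses are not given: they have to be found in the camera images.
- lid: Round steel lid (sizes in mm), 144 dia, 10 thick, with a spigot 121 dia, 10 deep, below it. Origin: centre of the disc's underside, z up. Loop handle along its x: round 8 dia bar, its axis 40 above the origin, straight from x -38 to 38, 26 clear under it; hook it from either side, +y or -y. Two lugs 18 wide at +x and -x, out to 86. It turns on the pot with the loop. 0.36 to 0.56 kg.
- pot: Round heating pot with a grey control box, fixed. Origin: centre of its foot on the bench; the lid sits on its rim 85 up, spigot loose in the 126 mouth. Round the rim a dark lock ring, 191 dia, holds the lid's lugs down under two clips with 2.5 of play; held up in that play the lid turns freely. Its angle is not measured: after 20 to 57 degrees anticlockwise a lug meets its stop; there and 3 degrees before it the lid lifts off.
- rest: Lid rest: flat dark cast ring on three feet, fixed to the bench, 168 outside, 132 inside, its top 35 above the bench. Origin: centre of its foot on the bench. The lid lies in it with the spigot inside the ring and the disc flat on top, turned any way.
- lifter: Lid lifter. Origin: centre of its wooden T handle, 112 long along x, 20 wide (y), 18 high. A steel shank goes straight down (-z) to two hooked prongs at x -25 and +25, open at the top, toes to -y. A bar hooked in them lies along x, its axis 120 below the origin, with 2 play each way. Toe tops are 117, hook bottoms 131 below, toe ends 15 out to -y; hook backs 13 out to +y. 0.25 kg.
- stand: Lifter stand, fixed to the bench: base plate 136 x 92 and two uprights at x -42 and +42 with saddles that hold the lifter's handle (axes parallel, toes to the stand's -y), its centre 159 above the stand's origin (centre of the foot); the saddles are 26 wide below and flare. 76 free between the uprights. The hooks hang freely between them.
- gear_small: Small steel gear, 56 dia, 28 high, a bystander lying on the bench. Origin: centre of its underside.
- pliers: Pliers with red grips, 179 long, 14 high, a bystander lying on the bench. Origin: centre of its underside.
- meter: Dark hand-held meter with a dial, 116 x 66, 30 high, a bystander lying on the bench. Origin: centre of its underside.
Things that resemble listed ones, but are neither listed nor needed, are in the scene too. What is shaped like the lid but green is not meant.

How it is judged (in metres and radians):
On the way:
1. the lid hangs on the lifter, clear above the pot (z of lid in the frame of pot above 0.105 m and horizontal distance between lid and pot below 0.05 m and contact force between lifter and lid above 1 N), for 0.2 s.
At the end, for the whole second after the job is handed in: The lid lies flat in the ring of the rest (within 9 mm of its centre, down on the ring within 3 mm, tilt under 2 degrees); the lifter hangs in both saddles of its stand (within 12 mm, 7 degrees), free of the lid; both at rest (horizontal distance between lid and rest below 0.009 m and angle between lid's own z axis and vertical below 0.04 rad and z of lid in the frame of rest between 0.032 and 0.038 m and horizontal distance between lifter and stand below 0.012 m and angle between the x axis of lifter and the x axis of stand, either way round below 0.12 rad and angle between lifter's own z axis and vertical below 0.08 rad and z of lifter in the frame of stand between 0.155 and 0.163 m and contact force between lifter and lid below 0.1 N and linear speed of lid below 0.02 m/s and linear speed of lifter below 0.05 m/s); the robot touches nothing.
It fails at once if the hand or arm touches the hot lid or pot (contact force between any of the fingers, the arm and lid above 0.5 N or contact force between any of the fingers, the arm and pot above 0.5 N).
It fails at once if the lid is forced: more than 30 N from the lifter, or more than 20 N against the pot with its lock ring or against the rest (contact force between lifter and lid above 30 N or contact force between lid and pot above 20 N or contact force between lid and rest above 20 N).
It fails at once if the lid tips more than 15 degrees (angle between lid's own z axis and vertical above 0.26 rad).
It fails at once if a bystander is moved more than 25 mm (distance of any of gear_small, pliers, meter from where it was at the start of the episode above 0.025 m).
It also fails if it takes over 72 s, if anything falls off the work surface, if the arm or the gripper's body presses on something with over 40 N, if the wrist force passes 120 N, or if a joint passes its speed limit or range.

ROBOT

A 6-joint arm with a two-finger parallel gripper is mounted at the origin on a cart in front of the work surface, level with it; the furniture and walls round the work are solid. World frame = base frame: x ahead of the robot, y to its left, z up, the work surface at z = 0. Lengths are in mm, angles in rad, forces in N, time in s.
With the tool pointing down it reaches from about 350 to 875 mm from the base axis. Payload 4.2 kg.
Tool frame: the origin (TCP) lies midway between the tips of the shut fingers; the grasp point (between the pads) lies 19 mm behind it (arm.tcp_to_grasp is the distance from the TCP to the grasp point, in mm); z points along the fingers, y is the line along which they close (so a half turn about z gives the same grasp; the last joint's range is limited). The gripper opens to 85 mm and grips with 20 to 120 N. Pads are 22 mm wide; open, the fingers measure 114 mm over their backs; the gripper's body (76 mm by 85 mm) begins 54 mm behind the grasp point. The pads swing forward as they close: fully open they stand 13 mm farther back than shut.
Start: joints at [-1.088, 0.385, 0.008, 0, -1.194, -0.259], TCP at [138.728, -609.388, 231.312] pointing down, gripper open.
Joint ranges: [-3.14, 3.14], [-1.21, 2.06], [-1.07, 1.41], [-3.16, 2.05], [-2.99, -0.16], [-3.1, 3.1]. Speed limits (rad/s): [2.79, 2.79, 3.14, 3.14, 3.14, 3.14].

INTERFACE

Orientations are given as a unit quaternion [x, y, z, w].
In Python, from bench import arm gives the robot as it stands.
- The arm moves only by the tool arm_command, never from a script. Its argument "rows" is a list of rows, each a list of 2 entries, a list of its own where there are three numbers: the shift along the tool's x, y, z as a fraction of full scale, then the turn, a rotation vector about the tool's x, y, z as a fraction of full scale. In form: [[[x, y, z], [wx, wy, wz]], ...]. A call has 1 to 5 rows; each row is the pose to reach, as a shift and turn from the pose commanded when the call began, along the tool's axes at that moment, turning the shorter way round; what a row does not reach only later rows make up. Full scale, the value 1, is 0.25 m for a shift and 180 degrees for a turn. A row lasts 1/10 s, in which the tool goes at most 50 mm and 8.59 degrees, less where a joint would pass 70% of its speed; a pose out of reach is approached as far as the arm can. A call with a number of a shift or a turn outside -1 to 1 is refused whole. A call with a gripper value outside its range is refused whole. "grip" is the opening, from 0 (shut) to 1 (fully open), set as the call begins (left out, the last holds). The fingers move at their own pace and stop on an object; the grip force is fixed at half the most. Time passes only in rows, so rows that repeat a pose let the fingers close. It gives the time, the measured TCP pose, the force, the opening and the grip force at its end, in the units of the state.
- arm.read_state(): the state, without advancing time (a new reading comes with each control period).
- arm.get_image(name): name is "side" or "top" or "wrist"; returns (picture, depth): 480x640x3 uint8, blue, green, red; 480x640 float32, mm along the optical axis (not along the pixel's ray), 0 where there is no reading.
- arm.camera_info(name): a dict with "fx", "fy", "cx", "cy" (pixels), "k1" (the pictures are not rectified: a ray, as slopes to the right and down, at radius r is drawn at 1 + k1 r^2 times it, then the intrinsics apply), "extrinsics" (4x4, takes a point from camera to world coordinates). Camera axes: x right, y down, z forward; pixel columns grow to the right and rows downward; lengths in mm; the calibration is good to about 2 mm. A picture is of the moment at which its call begins: read the wrist's pose just before it. camera_info takes no time and is no camera call; for the wrist camera it gives the pose at the moment of the call.
- arm.job_done(): hands the job in; it is judged then, once.
Trained networks look in the newest picture that a camera, given by its name, has taken for a name from the list of things; names that differ only in an ending like _2 or _b are one class to them, and where a whole thing is asked for, a point or a joint stands for the part that bears it (a point fixed in the world has none). Each returns a list of dicts, best first, with "score" (0 to 1); they miss things now and then, are a little off and sometimes report something else, mostly with a low value. They report only what shows in the picture. A call takes as long as a camera call. They do not tell look-alikes from the thing itself.
- arm.spot_in(camera, query): "position" ([column, row] in pixels, amid what is visible of it).
The state is a dict: "clock": time; "joints": joint angles; "joint_vel": joint speeds; "joint_efforts": joint torques, N m; "position": TCP position; "ee_rot": TCP orientation; "contact_force": force on the tool from outside, world axes, zero at the start; "wrist_torque": the same for the moment, N m; "gripper_width": finger opening in mm; "grasp_force": force on a finger pad.
Only numpy, scipy, OpenCV 4.12 (cv2) and the standard library are available. Lean on these libraries where they do the work, as an engineer would, in place of code of your own. Each camera call takes 0.05 s, during which the arm holds its last target. There are 200 camera calls.

## Working session

There is one attempt and no reset: what is moved stays moved. The work goes in short steps, Python scripts to look and compute and a tool call to move; the robot and the scene stay as the last step left them, time stands still between calls to the robot, and variables do not carry over. Pictures are saved under pics/ and viewed, at most 13 in all, crops included, and the job is handed in when it is done.

Besides the shell and the picture viewer there is one more tool, called after "Emit:" in YAML: its name, and indented under it one key for each argument. arm_command: Moves the arm, as the interface text tells. Shift numbers are shares of 0.25 m and turn numbers shares of 180 degrees, none past 1 either way. Its arguments: {"type":"object","properties":{"rows":{"type":"array","items":{"type":"array"}},"grip":{"type":"number"}},"required":["rows"]}

```bash
mkdir -p pics; cat > h.py <<'E'
import numpy as np, cv2
from bench import arm
from scipy.spatial.transform import Rotation as R
def snap(n):
    ci=arm.camera_info(n); im,d=arm.get_image(n); return ci,im,d
def cloud(ci,d):
    K=np.array([[ci['fx'],0,ci['cx']],[0,ci['fy'],ci['cy']],[0,0,1.]])
    h,w=d.shape; u,v=np.meshgrid(np.arange(w),np.arange(h))
    p=cv2.undistortPoints(np.stack([u,v],-1).reshape(-1,1,2).astype(np.float64),K,np.array([ci['k1'],0,0,0,0.])).reshape(h,w,2)
    E=np.array(ci['extrinsics']); P=np.stack([p[...,0]*d,p[...,1]*d,d],-1)
    W=P@E[:3,:3].T+E[:3,3]; W[d<=0]=np.nan; return W
def rel(tp,tq=None,cp=None,cq=None):
    # target pose -> row fractions from the current commanded (approx measured) pose
    s=arm.read_state(); cp=np.array(s['position'] if cp is None else cp); Rc=R.from_quat(s['ee_rot'] if cq is None else cq)
    t=Rc.inv().apply(np.array(tp)-cp)/250
    r=np.zeros(3) if tq is None else (Rc.inv()*tq).as_rotvec()/np.pi
    return t.round(4),r.round(4)
E
cat > a.py <<'E'
from h import *
s=arm.read_state(); print({k:np.round(v,3).tolist() for k,v in s.items()})
for n in ('top','side'):
    ci,im,d=snap(n); cv2.imwrite(f'pics/{n}0.png',im); np.savez(f'{n}0.npz',im=im,W=cloud(ci,d)); W=cloud(ci,d)
    print(n,np.round(ci['extrinsics'],2).tolist(),ci['fx'])
    for q in ('lid','pot','rest','lifter','stand','gear_small','pliers','meter'):
        for r in arm.spot_in(n,q)[:3]:
            c,w=map(int,r['position']); print(q,round(r['score'],2),c,w,W[min(w,479),min(c,639)].round(0))
E
python3 a.py
```

```text
{'clock': 0.0, 'joints': [-1.088, 0.386, 0.007, -0.001, -1.194, -0.259], 'joint_vel': [0.002, 0.001, -0.002, -0.001, 0.001, 0.001], 'joint_efforts': [0.0, -39.229, 18.84, 4.186, -0.005, 0.0], 'position': [138.591, -608.839, 230.214], 'ee_rot': [-0.112, 0.994, 0.001, -0.0], 'contact_force': [0.02, 0.5, -0.078], 'wrist_torque': [0.07, -0.016, -0.033], 'grasp_force': 0.0, 'gripper_width': 85.168}
top [[0.0, -1.0, 0.1, 342.86], [-1.0, -0.01, -0.0, -198.01], [0.01, -0.1, -1.0, 1443.08], [0.0, 0.0, 0.0, 1.0]] 458.91079312605325
lid 0.89 482 260 [ 446. -736.   22.]
lid 0.75 350 240 [ 494. -308.  130.]
pot 0.98 334 257 [ 447. -263.   98.]
rest 0.77 235 244 [494.  44.  10.]
rest 0.28 287 217 [ 582. -118.   -3.]
lifter 0.95 136 245 [473. 301. 168.]
stand 0.58 153 252 [467. 305.  13.]
gear_small 0.59 286 219 [ 571. -117.   26.]
side [[-0.98, -0.07, 0.18, 219.82], [-0.19, 0.37, -0.91, 1048.38], [-0.0, -0.93, -0.37, 629.37], [0.0, 0.0, 0.0, 1.0]] 486.01508339814774
lid 0.69 347 217 [ 430. -693.   23.]
lid 0.55 309 234 [ 498. -304.   97.]
pot 0.76 320 253 [ 455. -254.   58.]
rest 0.74 297 308 [473. -20.   2.]
lifter 0.67 257 323 [469. 318. 161.]
stand 0.77 260 383 [476. 301.  10.]
gear_small 0.68 353 292 [ 340. -126.    6.]
gear_small 0.59 270 286 [ 568. -103.   15.]
gear_small 0.48 321 254 [ 452. -254.   56.]
pliers 0.56 352 294 [ 343. -129.   -2.]
meter 0.58 348 230 [ 411. -571.   17.]
```

View pics/top0.png

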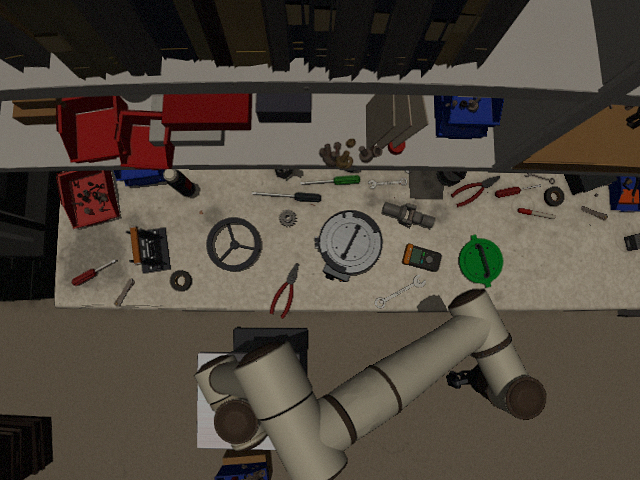

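View pics/side0.png

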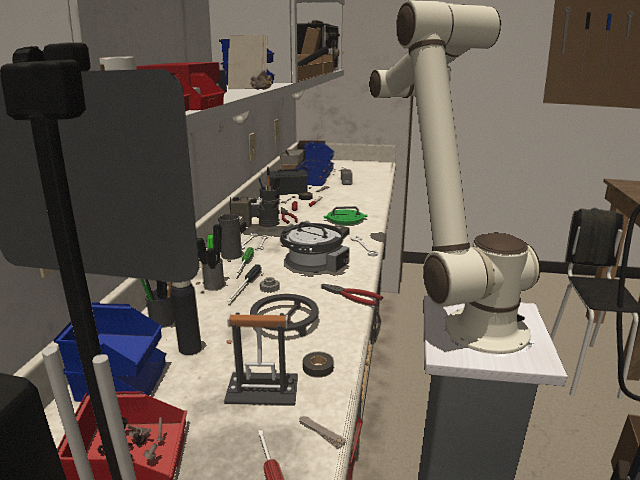

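The side view shows the lifter (wooden handle, 257,323), rest ring (285,315), pot with the steel lid (312,240) and the green look-alike lid (345,215).
In the top view these are at: lifter 136,245; rest 235,244; steel lid 350,240; green lid 482,260.
Possible confusions: lid is the steel one at (350,240), not the green one at (482,260). Rest is the big ring (235,244), not the tape roll (180,280). The lifter is the only T handle, at (136,245). I'll measure these and crop to check.

```bash
cat > m.py <<'E'
from h import *
from scipy.optimize import least_squares
def circ(p):
    c=p[:,:2].mean(0); f=lambda q:np.hypot(*(p[:,:2]-q[:2]).T)-q[2]
    r=least_squares(f,[*c,70],loss='soft_l1'); return r.x.round(1)
def bar(p):
    c=np.median(p[:,:2],0); q=p[:,:2]-p[:,:2].mean(0); w,v=np.linalg.eigh(q.T@q); a=v[:,1]; t=q@a; return (p[:,:2].mean(0)+a*(t.max()+t.min())/2).round(1),p[:,:2].mean(0).round(1),np.degrees(np.arctan2(a[1],a[0])).round(1),np.ptp(t).round(1),len(p)
for n in ('top','side'):
    W=np.load(f'{n}0.npz')['W']; x,y,z=W[...,0],W[...,1],W[...,2]
    def box(x0,x1,y0,y1,z0,z1): return W[(x>x0)&(x<x1)&(y>y0)&(y<y1)&(z>z0)&(z<z1)]
    p=box(380,600,-70,150,26,45); print(n,'rest',len(p),np.median(p[:,2]) if len(p) else 0)
    r=np.hypot(*(p[:,:2]-p[:,:2].mean(0)).T); print(circ(p[r>50]), np.percentile(r,[1,5,25,50,75,95,99]).round(0))
    p=box(380,600,-420,-180,116,140); print('loop',bar(p),np.median(p[:,2]))
    p=box(380,600,-420,-180,88,102); print('disc',len(p),np.median(p[:,2]),(p[:,:2].max(0)+p[:,:2].min(0))/2,np.ptp(p[:,:2],axis=0))
    p=box(380,600,220,400,150,185); print('lifter',bar(p),np.median(p[:,2]))
    p=box(380,600,180,400,3,22); print('base',len(p),np.median(p[:,2]),[np.round(a) for a in cv2.minAreaRect(p[:,:2].astype(np.float32))[:2]],cv2.minAreaRect(p[:,:2].astype(np.float32))[2])
im=cv2.imread('pics/top0.png')
cv2.imwrite('pics/c0.png',np.vstack([cv2.resize(im[190:300,110:270],(640,440),interpolation=2)[:300],cv2.resize(im[205:275,300:400],(428,300),interpolation=2)[:, :].copy() if 0 else cv2.copyMakeBorder(cv2.resize(im[200:290,300:400],(333,300),interpolation=2),0,0,0,307,0)]))
E
python3 m.py
```

```text
top rest 872 34.551767520464296
[492.4  46.6  75.9] [66. 67. 71. 76. 80. 84. 85.]
loop (array([ 494.4, -310. ]), array([ 493.3, -309.5]), np.float64(153.5), np.float64(100.4), 92) 127.10879954051472
disc 2338 96.32573111556064 [ 494.77214392 -305.3485273 ] [188.6358784  196.49126518]
lifter (array([474.7, 304.3]), array([474.6, 304.3]), np.float64(-171.2), np.float64(114.6), 375) 166.82250575604758
base 1386 7.331261757052289 [array([490., 290.]), array([219., 220.])] 89.88843536376953
side rest 782 34.10873571070482
[487.6  55.2  75.6] [54. 56. 65. 73. 81. 91. 95.]
loop (array([ 491.3, -308.4]), array([ 489.1, -307.4]), np.float64(153.8), np.float64(101.0), 72) 125.321508215014
disc 1134 96.00506421731126 [ 490.75576247 -302.78197402] [191.60229956 208.02043529]
lifter (array([469.4, 314.3]), array([467.5, 314. ]), np.float64(-170.3), np.float64(112.9), 809) 164.10157611571714
base 2169 8.695265746052314 [array([490., 292.]), array([217., 218.])] 89.86016082763672
```

View pics/c0.png

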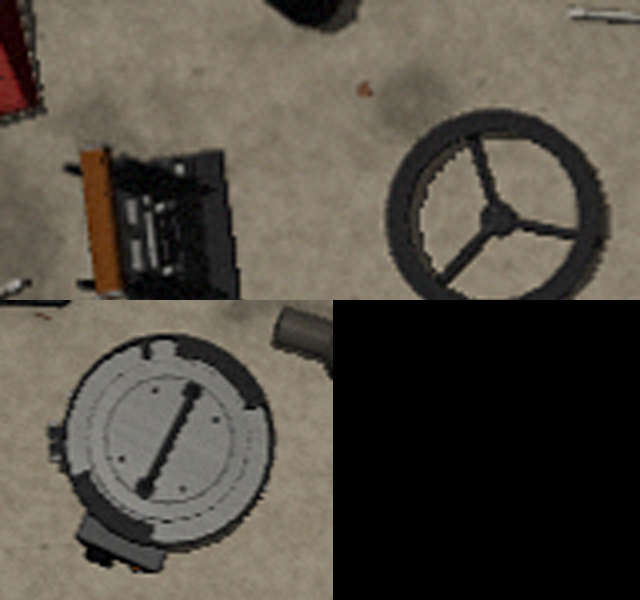

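The crop shows the orange handle of the lifter, the three-spoke rest ring and the steel lid, whose loop is tilted about -26° with dark clips over its lugs. The choice stands. Next I need the wrist camera offset and the first move.

```bash
python3 - <<'E'
from h import *
ci=arm.camera_info('wrist');s=arm.read_state();E=np.array(ci['extrinsics']);Rt=R.from_quat(s['ee_rot'])
print('cam in tool',Rt.inv().apply(E[:3,3]-s['position']).round(1),(Rt.inv().as_matrix()@E[:3,:3]).round(3).tolist(),ci['fx'])
q=R.from_rotvec([0,0,np.radians(-4.3)])*Rt
# a via, over pot, over rest, over stand
cp=s['position'];cq=s['ee_rot']
for tp in ([290,-460,380],[440,-320,400]):
    print(rel(tp,q,cp,cq)); cp=tp;cq=q.as_quat()
E
```

```text
cam in tool [  68.7   -0.2 -142. ] [[-0.0, -0.961, -0.276], [1.0, -0.0, 0.001], [-0.001, -0.276, 0.961]] 398.3746415564784
(array([-0.7226,  0.4484, -0.5946]), array([0.    , 0.    , 0.0239]))
(array([-0.6764,  0.4649, -0.08  ]), array([0., 0., 0.]))
```

Emit:
arm_command:
  rows:
    - [[-0.72,0.45,-0.6],[0,0,0.024]]
    - [[-0.72,0.45,-0.6],[0,0,0.024]]
    - [[-0.72,0.45,-0.6],[0,0,0.024]]
    - [[-0.72,0.45,-0.6],[0,0,0.024]]
    - [[-0.72,0.45,-0.6],[0,0,0.024]]
  grip: 1

```text
clock: 1.4
position: [284.3, -464.1, 377.0]
ee_rot: [-0.074, 0.997, -0.0, 0.0]
contact_force: [1.1, 0.1, 0.3]
gripper_width: 85.5
grasp_force: 0.0
```

Emit:
arm_command:
  rows:
    - [[-0.68,0.46,-0.08],[0,0,0]]
    - [[-0.68,0.46,-0.08],[0,0,0]]
    - [[-0.68,0.46,-0.08],[0,0,0]]
    - [[-0.68,0.46,-0.08],[0,0,0]]
    - [[-0.68,0.46,-0.08],[0,0,0]]

```text
clock: 1.9
position: [437.9, -323.5, 395.8]
ee_rot: [-0.077, 0.997, 0.0, 0.001]
contact_force: [-0.8, 0.5, 0.3]
gripper_width: 85.6
grasp_force: 0.0
```

Emit:
arm_command:
  rows:
    - [[0,0,0],[0,0,0]]
    - [[0,0,0],[0,0,0]]
    - [[0,0,0],[0,0,0]]

```text
clock: 2.2
position: [433.7, -327.4, 395.6]
ee_rot: [-0.073, 0.997, -0.0, -0.0]
contact_force: [-0.3, 0.9, 1.2]
gripper_width: 85.3
grasp_force: 0.0
```

```bash
cat > w.py <<'E'
import sys
from h import *
from m2 import *
n=sys.argv[1]
ci,im,d=snap('wrist'); W=cloud(ci,d); np.savez(n+'.npz',im=im,W=W); cv2.imwrite(f'pics/{n}.png',im)
x,y,z=W[...,0],W[...,1],W[...,2]
def box(x0,x1,y0,y1,z0,z1): return W[(x>x0)&(x<x1)&(y>y0)&(y<y1)&(z>z0)&(z<z1)]
E
sed -n '/^def circ/,/^def bar/p' m.py > m2.py; sed -i '1i from h import *\nfrom scipy.optimize import least_squares' m2.py; sed -n '/^def bar/,/^for/p' m.py | sed '1d;$d' >> m2.py
cat > w1.py <<'E'
exec(open('w.py').read())
p=box(380,600,-420,-180,116,140); print('loop',bar(p),np.median(p[:,2]),np.percentile(p[:,2],98))
p=box(380,600,-420,-180,88,102); print('disc',len(p),np.median(p[:,2]),(p[:,:2].max(0)+p[:,:2].min(0))/2,np.ptp(p[:,:2],axis=0))
E
python3 w1.py p1
```

```text
loop (array([ 492. , -311.8]), array([ 488.6, -310.2]), np.float64(153.7), np.float64(102.4), 651) 127.27061014483007 129.50431437359038
disc 15379 96.50372492096233 [ 492.32943437 -305.25936518] [190.06781046 203.10437473]
```

View pics/p1.png

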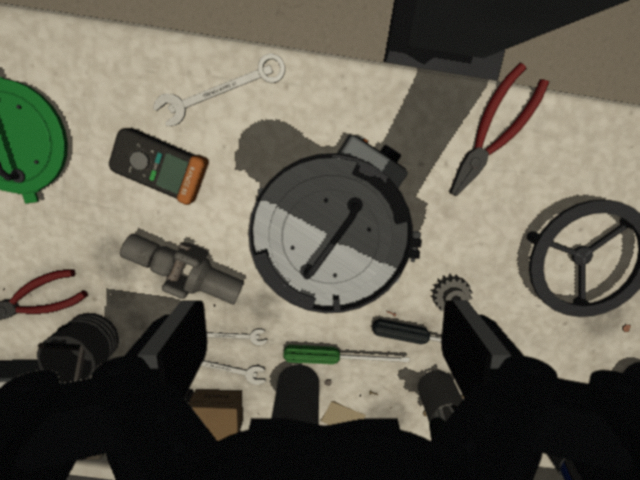

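The picture shows the steel lid, with its loop running from (355,205) to (307,272). The rest is at (585,257), the gear at (452,292) and the meter at (158,165). On to the rest.

Emit:
arm_command:
  rows:
    - [[-0.15,0.99,0],[0,0,0]]
    - [[-0.15,0.99,0],[0,0,0]]
    - [[-0.15,0.99,0],[0,0,0]]
    - [[-0.15,0.99,0],[0,0,0]]
    - [[-0.15,0.99,0],[0,0,0]]

```text
clock: 2.75
position: [434.3, -76.0, 395.9]
ee_rot: [-0.073, 0.997, 0.0, 0.0]
contact_force: [1.1, 0.2, -0.6]
gripper_width: 85.9
grasp_force: 0.0
```

Emit:
arm_command:
  rows:
    - [[-0.07,0.44,0],[0,0,0]]
    - [[-0.07,0.44,0],[0,0,0]]
    - [[-0.07,0.44,0],[0,0,0]]
    - [[-0.07,0.44,0],[0,0,0]]
    - [[-0.07,0.44,0],[0,0,0]]

```text
clock: 3.25
position: [436.1, 33.8, 395.7]
ee_rot: [-0.074, 0.997, -0.0, -0.0]
contact_force: [0.2, -0.6, 0.5]
gripper_width: 85.4
grasp_force: 0.0
```

```bash
cat > w2.py <<'E'
exec(open('w.py').read())
p=box(380,600,-70,150,30,42); c=circ(p); r=np.hypot(*(p[:,:2]-c[:2]).T); 
for _ in range(3):
    p=p[(r>60)&(r<90)]; c=circ(p); r=np.hypot(*(p[:,:2]-c[:2]).T)
print(c,len(p),np.median(p[:,2]),np.percentile(r,[1,50,99]),(p[:,:2].max(0)+p[:,:2].min(0))/2,np.ptp(p[:,:2],axis=0)); print(arm.read_state()['position'])
E
python3 w2.py r1
```

```text
[490.   47.4  75.1] 4747 34.277904413203714 [66.08741036 75.12422182 83.37162509] [490.19152333  47.66225726] [166.53356043 167.03411029]
[436.14395412  33.43958654 395.66264859]
```

Emit:
arm_command:
  rows:
    - [[-0.15,0.99,0],[0,0,0]]
    - [[-0.15,0.99,0],[0,0,0]]
    - [[-0.15,0.99,0],[0,0,0]]
    - [[-0.15,0.99,0],[0,0,0]]
    - [[-0.15,0.99,0],[0,0,0]]

```text
clock: 3.8
position: [437.4, 284.9, 395.9]
ee_rot: [-0.073, 0.997, 0.0, 0.0]
contact_force: [1.6, -0.2, 0.4]
gripper_width: 85.1
grasp_force: 0.0
```

Emit:
arm_command:
  rows:
    - [[0.1,0,0],[0,0,0]]
    - [[0.1,0,0],[0,0,0]]
    - [[0.1,0,0],[0,0,0]]
    - [[0.1,0,0],[0,0,0]]

```text
clock: 4.2
position: [412.8, 279.8, 396.1]
ee_rot: [-0.073, 0.997, 0.0, 0.0]
contact_force: [-0.4, -0.4, 0.6]
gripper_width: 85.2
grasp_force: 0.0
```

```bash
cat > w3.py <<'E'
exec(open('w.py').read())
p=box(380,600,220,400,150,185); print('handle',bar(p),np.median(p[:,2]),cv2.minAreaRect(p[:,:2].astype(np.float32)))
print(arm.read_state()['position'],arm.read_state()['ee_rot'])
E
python3 w3.py s1
```

```text
handle (array([470.9, 306.5]), array([468.2, 306. ]), np.float64(-170.5), np.float64(110.4), 2521) 166.91588712707323 ((470.92095947265625, 306.55169677734375), (110.42764282226562, 46.371360778808594), 9.275651931762695)
[412.74807602 279.9007421  396.01230727] [-7.29318836e-02  9.97336814e-01  3.12036803e-04  3.48690985e-04]
```

View pics/s1.png

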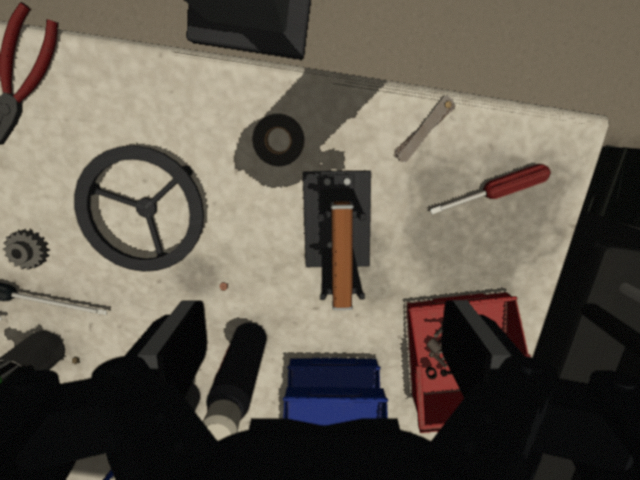

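The picture shows the lifter handle at (342,257) over the stand base at (337,218). The hooks are hidden from here, so I'll look for the toe side in the earlier pictures.

```bash
python3 - <<'E'
from h import *
c=np.array([471,306.5]);a=np.radians(9.4);u=np.array([np.cos(a),np.sin(a)]);v=np.array([-u[1],u[0]])
ims=[]
for n in ('top0','side0','r1','s1'):
    D=np.load(n+'.npz');W=D['W'];q=W[...,:2]-c;X=q@u;Y=q@v;Z=W[...,2]
    m=(abs(X)<36)&(abs(Y)<28)&(Z>20)&(Z<148)
    print(n,m.sum())
    for z0 in (20,30,40,50,60,80,100):
        k=m&(Z>=z0)&(Z<z0+(10 if z0<60 else 20)); 
        if k.sum(): print(z0,k.sum(),'Y',np.percentile(Y[k],[0,10,50,90,100]).round(0),'X',np.percentile(X[k],[0,50,100]).round(0))
D=np.load('side0.npz')['im'][310:410,215:305]
E=np.load('r1.npz')['im']; 
W=np.load('r1.npz')['W'];q=W[...,:2]-c;m=(abs(q@u)<70)&(abs(q@v)<50)&(W[...,2]>-5)&(W[...,2]<180);r,cc=np.where(m);print(r.min(),r.max(),cc.min(),cc.max())
E=E[max(r.min()-10,0):r.max()+10,cc.min()-10:cc.max()+10]
cv2.imwrite('pics/toe.png',np.hstack([cv2.resize(D,(400,444),interpolation=2),cv2.resize(E,(390,444),interpolation=2)]))
E
```

```text
top0 129
20 27 Y [ 9. 10. 13. 16. 17.] X [-17.   4.  35.]
30 26 Y [-14.  -7.  -2.   7.   8.] X [-27.  25.  31.]
40 12 Y [-16. -16.  -2.   9.   9.] X [-26. -22.  32.]
50 6 Y [ 8.  8.  8. 10. 11.] X [-23.  25.  30.]
60 43 Y [ 4.  6.  9. 12. 15.] X [-24.  -2.  33.]
80 5 Y [-0.  0.  5.  9.  9.] X [-1. -0. 15.]
100 8 Y [-4. -4. -1.  0.  1.] X [-1.  2.  5.]
side0 526
20 113 Y [10. 14. 17. 19. 21.] X [-35.  -1.  36.]
30 39 Y [-9. -6.  7. 14. 15.] X [-29.  22.  27.]
40 35 Y [-11.  -8.  13.  15.  16.] X [-27.  22.  29.]
50 31 Y [ 8. 11. 13. 15. 16.] X [-28. -22.  29.]
60 156 Y [ 6. 11. 13. 15. 17.] X [-28.  -2.  28.]
80 53 Y [ 0.  5.  7. 11. 14.] X [-4. -0.  4.]
100 47 Y [0. 1. 4. 6. 7.] X [-5. -1.  4.]
r1 908
20 154 Y [ 0. 12. 14. 17. 18.] X [-17.   6.  36.]
30 145 Y [-14. -11.   0.   7.  11.] X [-28.  23.  29.]
40 67 Y [-14. -12.   7.   9.  12.] X [-27.  23.  28.]
50 38 Y [ 6.  7.  8. 10. 12.] X [-25.  23.  28.]
60 258 Y [ 5.  6.  8. 11. 14.] X [-25.  -2.  29.]
80 52 Y [-4. -2.  2.  4.  8.] X [-3. -2.  3.]
100 86 Y [-5. -4. -3. -0.  2.] X [-3. -1.  4.]
s1 27
30 14 Y [-13. -12. -10.  -8.  -8.] X [22. 24. 29.]
40 13 Y [-14. -14. -11. -10. -10.] X [23. 26. 27.]
178 321 473 616
```

View pics/toe.png

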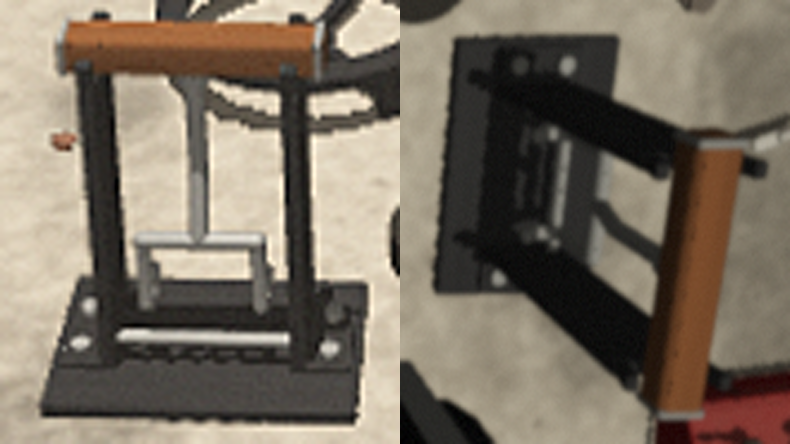

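The left crop (seen from +y) shows the crossbar and hook backs nearest the camera. The point clouds agree: backs at +y, toes at -y, so lifter x is at yaw ≈ 9.4° and the toes point to world -y.

```bash
cat >> h.py <<'E'
def down(yaw_lifter): # tool pose with tool x = -lifter x, pointing down
    a=np.radians(yaw_lifter+180); x=np.array([np.cos(a),np.sin(a),0]); z=np.array([0,0,-1.]); return R.from_matrix(np.stack([x,np.cross(z,x),z],1))
E
python3 - <<'E'
from h import *
D=np.load('s1.npz')['W'];p=D[(D[...,2]>163)&(D[...,2]<172)&(abs(D[...,0]-471)<70)&(abs(D[...,1]-306)<40)];print(cv2.minAreaRect(p[:,:2].astype(np.float32)),p.mean(0))
s=arm.read_state();q=down(9.4);print(s['position'],rel([471,306.5,250],q)); print(rel([471,306.5,140],q,[471,306.5,250],q.as_quat()))
E
```

```text
((470.96380615234375, 306.8026123046875), (110.27678680419922, 45.393741607666016), 9.358853340148926) [469.09159072 306.23838368 166.85947029]
[412.74807602 279.9007421  396.01230727] (array([-0.2456,  0.071 ,  0.5843]), array([ 0.0002,  0.0002, -0.0058]))
(array([0.  , 0.  , 0.44]), array([0., 0., 0.]))
```

Emit:
arm_command:
  rows:
    - [[-0.246,0.071,0.584],[0,0,-0.006]]
    - [[-0.246,0.071,0.584],[0,0,-0.006]]
    - [[-0.246,0.071,0.584],[0,0,-0.006]]
    - [[-0.246,0.071,0.584],[0,0,-0.006]]
    - [[-0.246,0.071,0.584],[0,0,-0.006]]

```text
clock: 4.75
position: [470.6, 306.7, 248.3]
ee_rot: [-0.083, 0.997, -0.002, -0.001]
contact_force: [-1.6, -0.4, 0.2]
gripper_width: 85.2
grasp_force: 0.0
```

Emit:
arm_command:
  rows:
    - [[0,0,0.1],[0,0,0]]
    - [[0,0,0.2],[0,0,0]]
    - [[0,0,0.3],[0,0,0]]
    - [[0,0,0.4],[0,0,0]]
    - [[0,0,0.44],[0,0,0]]

```text
clock: 5.25
position: [470.3, 307.8, 140.6]
ee_rot: [-0.084, 0.997, 0.001, 0.001]
contact_force: [-0.5, -0.7, 0.2]
gripper_width: 85.0
grasp_force: 0.0
```

Emit:
arm_command:
  rows:
    - [[0,0,0],[0,0,0]]
    - [[0,0,0],[0,0,0]]

```text
clock: 5.45
position: [471.3, 308.7, 142.0]
ee_rot: [-0.084, 0.996, 0.001, 0.002]
contact_force: [0.0, 0.2, -0.5]
gripper_width: 85.6
grasp_force: 0.0
```

Emit:
arm_command:
  rows:
    - [[0,0,0.006],[0,0,0]]
    - [[0,0,0.006],[0,0,0]]
    - [[0,0,0.006],[0,0,0]]
    - [[0,0,0.006],[0,0,0]]
    - [[0,0,0.006],[0,0,0]]
  grip: 0

```text
clock: 5.95
position: [470.3, 307.8, 138.5]
ee_rot: [-0.084, 0.996, 0.0, 0.0]
contact_force: [-0.3, -1.1, 2.3]
gripper_width: 19.0
grasp_force: 59.1
```

Emit:
arm_command:
  rows:
    - [[0,0,0],[0,0,0]]
    - [[0,0,0],[0,0,0]]
    - [[0,0,0],[0,0,0]]
    - [[0,0,0],[0,0,0]]
    - [[0,0,0],[0,0,0]]

```text
clock: 6.45
position: [470.4, 307.8, 138.5]
ee_rot: [-0.084, 0.996, 0.0, 0.0]
contact_force: [-0.6, -1.6, 4.8]
gripper_width: 19.2
grasp_force: 59.4
```

```bash
python3 - <<'E'
from h import *
for i in range(2):
    s=arm.read_state(); print({k:np.round(s[k],2).tolist() for k in ('position','ee_rot','contact_force','wrist_torque','gripper_width','grasp_force','joints')})
E
```

```text
{'position': [470.35, 307.81, 138.47], 'ee_rot': [-0.08, 1.0, 0.0, 0.0], 'contact_force': [-0.58, -1.63, 4.8], 'wrist_torque': [-0.21, 0.17, 0.03], 'gripper_width': 19.18, 'grasp_force': 59.42, 'joints': [0.87, 0.36, -0.28, 0.0, -0.93, -2.27]}
{'position': [470.35, 307.81, 138.47], 'ee_rot': [-0.08, 1.0, 0.0, 0.0], 'contact_force': [-0.58, -1.63, 4.8], 'wrist_torque': [-0.21, 0.17, 0.03], 'gripper_width': 19.18, 'grasp_force': 59.42, 'joints': [0.87, 0.36, -0.28, 0.0, -0.93, -2.27]}
```

Emit:
arm_command:
  rows:
    - [[0,0,-0.04],[0,0,0]]
    - [[0,0,-0.08],[0,0,0]]
    - [[0,0,-0.12],[0,0,0]]
    - [[0,0,-0.12],[0,0,0]]
    - [[0,0,-0.12],[0,0,0]]

```text
clock: 6.95
position: [470.0, 307.8, 168.3]
ee_rot: [-0.083, 0.997, 0.0, 0.0]
contact_force: [0.0, 0.6, -2.6]
gripper_width: 19.1
grasp_force: 58.7
```

Emit:
arm_command:
  rows:
    - [[0,0,-0.1],[0,0,0]]
    - [[0,0,-0.24],[0,0,0]]
    - [[0,0,-0.4],[0,0,0]]
    - [[0,0,-0.55],[0,0,0]]
    - [[0,0,-0.68],[0,0,0]]

```text
clock: 7.45
position: [470.0, 307.6, 339.7]
ee_rot: [-0.084, 0.997, 0.0, 0.0]
contact_force: [1.4, 0.3, -3.0]
gripper_width: 19.4
grasp_force: 59.1
```

```bash
python3 - <<'E'
from h import *
s=arm.read_state(); print({k:np.round(s[k],3).tolist() for k in ('position','ee_rot','contact_force','wrist_torque','gripper_width','grasp_force','joints')})
# commanded-chain: approach point
yaw=-26.3; q=down(yaw); u=np.array([np.cos(np.radians(yaw)),np.sin(np.radians(yaw)),0]); v=np.array([-u[1],u[0],0]); L=np.array([492,-311,0])
print('v',v)
cp=np.array(s['position']);cq=s['ee_rot']; tgt=L+35*v+[0,0,300]; print('target',tgt)
for k in (1/3,2/3,1):
    from scipy.spatial.transform import Slerp
    tp=np.array(s['position'])+k*(tgt-s['position']); tq=Slerp([0,1],R.concatenate([R.from_quat(s['ee_rot']),q]))(k)
    print(rel(tp,tq,cp,cq)); cp=tp;cq=tq.as_quat()
E
```

```text
{'position': [469.972, 307.633, 339.676], 'ee_rot': [-0.084, 0.997, 0.0, 0.0], 'contact_force': [1.417, 0.328, -2.981], 'wrist_torque': [0.085, -0.044, -0.045], 'gripper_width': 19.417, 'grasp_force': 59.06, 'joints': [0.868, 0.22, 0.042, -0.0, -1.393, -2.271]}
v [0.44307119 0.89648643 0.        ]
target [ 507.50749168 -279.62297494  300.        ]
(array([ 0.081 , -0.7804,  0.0525]), array([0.0001, 0.    , 0.0664]))
(array([-0.0825, -0.7803,  0.0527]), array([0.0001, 0.    , 0.0664]))
(array([-0.2424, -0.7462,  0.0528]), array([0.0001, 0.    , 0.0664]))
```

Emit:
arm_command:
  rows:
    - [[0.02,-0.2,0],[0,0,0.02]]
    - [[0.04,-0.4,0],[0,0,0.03]]
    - [[0.06,-0.6,0],[0,0,0.05]]
    - [[0.08,-0.78,0],[0,0,0.066]]
    - [[0.08,-0.78,0],[0,0,0.066]]

```text
clock: 7.95
position: [482.0, 107.7, 338.0]
ee_rot: [0.023, 1.0, -0.001, -0.001]
contact_force: [0.2, 0.9, -2.0]
gripper_width: 19.0
grasp_force: 59.7
```

Emit:
arm_command:
  rows:
    - [[-0.02,-0.2,0],[0,0,0.02]]
    - [[-0.04,-0.4,0],[0,0,0.03]]
    - [[-0.06,-0.6,0],[0,0,0.05]]
    - [[-0.082,-0.78,0],[0,0,0.066]]
    - [[-0.082,-0.78,0],[0,0,0.066]]

```text
clock: 8.45
position: [495.1, -87.6, 337.2]
ee_rot: [0.127, 0.992, -0.001, -0.001]
contact_force: [-0.9, 1.3, -3.3]
gripper_width: 19.2
grasp_force: 60.3
```

Emit:
arm_command:
  rows:
    - [[-0.06,-0.2,0],[0,0,0.02]]
    - [[-0.12,-0.4,0.05],[0,0,0.03]]
    - [[-0.18,-0.6,0.1],[0,0,0.05]]
    - [[-0.242,-0.746,0.15],[0,0,0.066]]
    - [[-0.242,-0.746,0.15],[0,0,0.066]]

```text
clock: 8.95
position: [507.7, -282.5, 296.1]
ee_rot: [0.228, 0.974, 0.0, -0.004]
contact_force: [-0.8, -0.2, -3.0]
gripper_width: 19.3
grasp_force: 60.6
```

Emit:
arm_command:
  rows:
    - [[0,0,0],[0,0,0]]
    - [[0,0,0],[0,0,0]]
    - [[0,0,0],[0,0,0]]

```text
clock: 9.25
position: [509.0, -277.9, 301.3]
ee_rot: [0.224, 0.975, 0.0, 0.001]
contact_force: [-0.1, 0.3, -3.1]
gripper_width: 19.1
grasp_force: 60.6
```

```bash
cat > w4.py <<'E'
exec(open('w.py').read())
s=arm.read_state(); print({k:np.round(s[k],4).tolist() for k in ('position','ee_rot','contact_force','wrist_torque','joints')})
p=box(380,600,-420,-180,118,134); print('loop',bar(p),np.median(p[:,2]))
E
python3 w4.py h1
```

```text
{'position': [508.9352, -277.8728, 301.4492], 'ee_rot': [0.2243, 0.9745, 0.0001, 0.0007], 'contact_force': [0.726, 0.6267, -1.3075], 'wrist_torque': [0.076, -0.036, 0.0259], 'joints': [-0.2206, 0.2666, 0.0116, -0.0001, -1.3143, -1.8027]}
loop (array([ 492.1, -310.7]), array([ 489. , -309.2]), np.float64(153.9), np.float64(100.0), 1126) 127.32555581267007
```

View pics/h1.png

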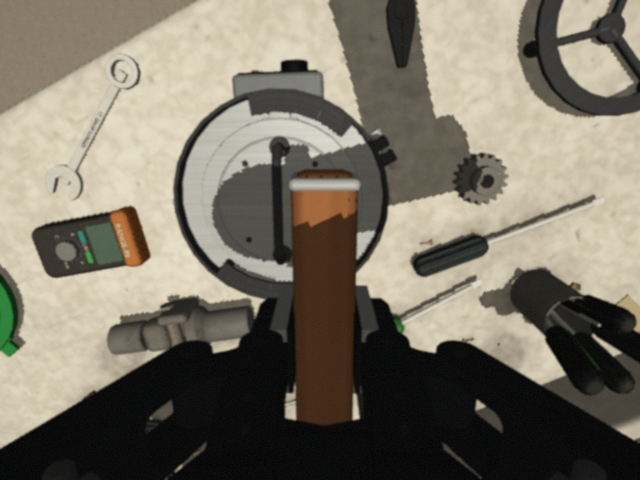

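The picture shows the loop from (280,147) to (280,255), parallel to the orange handle at x≈325. The lifter is 35 mm to the +y side of the loop.

```bash
python3 - <<'E'
from h import *
yaw=-26.2;a=np.radians(yaw);u=np.array([np.cos(a),np.sin(a)]);v=np.array([-u[1],u[0]]);L=np.array([492.,-311])
for n in ('p1','h1','top0'):
    W=np.load(n+'.npz')['W'];q=W[...,:2]-L;X=q@u;Y=q@v;Z=W[...,2]
    m=(abs(X)<30)&(abs(Y)<15)&(Z>120)&(Z<134); print(n,m.sum(),np.percentile(Y[m],[2,50,98]).round(1),np.median(Y[m&(Z>np.percentile(Z[m],70))]).round(1))
    m2=(abs(Y)<12)&(Z>120)&(Z<134); print('x',np.percentile(X[m2],[1,99]).round(1))
s=arm.read_state();q=np.array(s['position'])[:2]-L; print('tcp in loop frame',q@u,q@v,rel([*(L+35*v),211.5],down(yaw)))
E
```

```text
p1 396 [-4.  -0.8  3.5] -0.6
x [-45.8  46.2]
h1 714 [-3.8  0.4  3.8] -0.2
x [-46.2  45.8]
top0 55 [-1.5  1.4  5.3] 2.7
x [-45.6  50.8]
tcp in loop frame 0.5693874510717495 37.20063898769161 (array([ 0.0028, -0.009 ,  0.3598]), array([0.0001, 0.0005, 0.0015]))
```

Emit:
arm_command:
  rows:
    - [[0,-0.01,0.1],[0,0,0]]
    - [[0,-0.01,0.2],[0,0,0]]
    - [[0,-0.01,0.28],[0,0,0]]
    - [[0,-0.01,0.33],[0,0,0]]
    - [[0,-0.01,0.36],[0,0,0]]

```text
clock: 9.8
position: [507.5, -280.7, 210.2]
ee_rot: [0.225, 0.974, -0.0, -0.0]
contact_force: [0.6, -0.3, -2.3]
gripper_width: 19.1
grasp_force: 60.6
```

Emit:
arm_command:
  rows:
    - [[0,0,0],[0,0,0]]
    - [[0,0,0],[0,0,0]]

```text
clock: 10.0
position: [508.1, -281.5, 211.7]
ee_rot: [0.225, 0.974, -0.0, 0.001]
contact_force: [1.2, -0.2, -1.6]
gripper_width: 19.2
grasp_force: 60.6
```

```bash
cat > st.py <<'E'
from h import *
yaw=-26.2;a=np.radians(yaw);u=np.array([np.cos(a),np.sin(a)]);v=np.array([-u[1],u[0]]);L=np.array([492.,-311])
s=arm.read_state();q=np.array(s['position'])[:2]-L;r=R.from_quat(s['ee_rot']).as_matrix()
print('loop frame',(q@u).round(1),(q@v).round(1),'z',s['position'][2].__round__(1),'yaw',round(np.degrees(np.arctan2(-r[1,0],-r[0,0])),2),'tilt',r[:2,2].round(4),'F',np.round(s['contact_force'],1),'T',np.round(s['wrist_torque'],3),s['clock'])
E
python3 st.py; python3 - <<'E'
import sys; sys.path.insert(0,'.')
from h import *
ci,im,d=snap('side');cv2.imwrite('pics/sd1.png',cv2.resize(im[150:300,240:400],(640,600),interpolation=2))
E
```

```text
loop frame 1.5 33.6 z 211.7 yaw -26.02 tilt [ 0.0018 -0.0009] F [ 1.2 -0.2 -1.6] T [ 0.01  -0.028  0.013] 10.0
```

View pics/sd1.png

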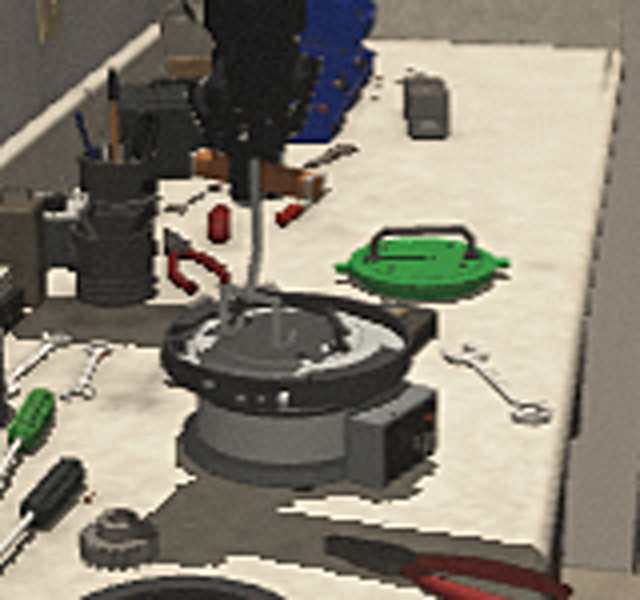

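The side view shows both prongs (225,310 and 283,335) just above the disc in front of the loop. Now I slide them under it.

Emit:
arm_command:
  rows:
    - [[0,-0.03,0],[0,0,0]]
    - [[0,-0.06,0],[0,0,0]]
    - [[0,-0.09,0],[0,0,0]]
    - [[0,-0.12,0],[0,0,0]]
    - [[0.004,-0.134,0],[0,0,0]]

```text
clock: 10.55
position: [491.3, -312.1, 210.6]
ee_rot: [0.226, 0.974, -0.0, 0.0]
contact_force: [-0.1, -0.7, -2.2]
gripper_width: 19.2
grasp_force: 60.6
```

Emit:
arm_command:
  rows:
    - [[0,0,0],[0,0,0]]
    - [[0,0,0],[0,0,0]]

```text
clock: 10.75
position: [491.8, -311.2, 210.6]
ee_rot: [0.226, 0.974, 0.0, 0.0]
contact_force: [1.2, 0.0, -2.3]
gripper_width: 19.1
grasp_force: 60.6
```

```bash
python3 st.py
```

```text
loop frame -0.1 -0.3 z 210.6 yaw -26.08 tilt [0.0001 0.0001] F [ 1.2  0.  -2.3] T [-0.019  0.035 -0.037] 10.75
```

Emit:
arm_command:
  rows:
    - [[0,0,-0.02],[0,0,0]]
    - [[0,0,-0.04],[0,0,0]]
    - [[0,0,-0.052],[0,0,0]]
    - [[0,0,-0.052],[0,0,0]]

```text
clock: 11.15
position: [492.2, -311.0, 224.3]
ee_rot: [0.225, 0.974, -0.0, 0.001]
contact_force: [-0.2, -0.1, -2.7]
gripper_width: 18.8
grasp_force: 60.4
```

Emit:
arm_command:
  rows:
    - [[0,0,-0.004],[0,0,0]]
    - [[0,0,-0.008],[0,0,0]]
    - [[0,0,-0.008],[0,0,0]]

```text
clock: 11.45
position: [491.4, -310.7, 224.8]
ee_rot: [0.226, 0.974, 0.0, -0.001]
contact_force: [0.3, 0.0, -5.0]
gripper_width: 18.8
grasp_force: 60.2
```

```bash
python3 st.py
```

```text
loop frame -0.6 -0.0 z 224.8 yaw -26.07 tilt [-0.0013  0.001 ] F [ 0.3  0.  -5. ] T [ 0.132 -0.047 -0.005] 11.45
```

Emit:
arm_command:
  rows:
    - [[0,0,-0.004],[0,0,0]]
    - [[0,0,-0.004],[0,0,0]]
    - [[0,0,-0.004],[0,0,0]]

```text
clock: 11.75
position: [491.6, -310.9, 226.1]
ee_rot: [0.225, 0.974, 0.0, -0.001]
contact_force: [0.7, -0.7, -5.8]
gripper_width: 19.4
grasp_force: 60.1
```

```bash
python3 st.py
```

```text
loop frame -0.4 -0.1 z 226.1 yaw -26.06 tilt [-0.001   0.0005] F [ 0.7 -0.7 -5.8] T [-0.053  0.024 -0.026] 11.75
```

Emit:
arm_command:
  rows:
    - [[0,0,-0.003],[0,0,0]]
    - [[0,0,-0.003],[0,0,0]]
    - [[0,0,-0.003],[0,0,0]]

```text
clock: 12.05
position: [491.8, -311.1, 227.4]
ee_rot: [0.225, 0.974, 0.0, 0.0]
contact_force: [-0.2, -0.4, -6.0]
gripper_width: 19.3
grasp_force: 60.1
```

```bash
python3 st.py
```

```text
loop frame -0.1 -0.1 z 227.4 yaw -26.06 tilt [0. 0.] F [-0.2 -0.4 -6. ] T [0.019 0.025 0.018] 12.05
```

Emit:
arm_command:
  rows:
    - [[0,0,0],[0,0,-0.006]]
    - [[0,0,0],[0,0,-0.012]]
    - [[0,0,0],[0,0,-0.018]]
    - [[0,0,0],[0,0,-0.024]]
    - [[0,0,0],[0,0,-0.03]]

```text
clock: 12.55
position: [491.8, -311.1, 227.3]
ee_rot: [0.179, 0.984, 0.0, 0.0]
contact_force: [0.4, 0.0, -7.1]
gripper_width: 19.4
grasp_force: 60.1
```

```bash
python3 st.py
```

```text
loop frame -0.1 -0.1 z 227.3 yaw -20.56 tilt [0. 0.] F [ 0.4  0.  -7.1] T [ 0.002 -0.033  0.019] 12.55
```

Emit:
arm_command:
  rows:
    - [[0,0,0],[0,0,-0.006]]
    - [[0,0,0],[0,0,-0.012]]
    - [[0,0,0],[0,0,-0.018]]
    - [[0,0,0],[0,0,-0.024]]
    - [[0,0,0],[0,0,-0.03]]

```text
clock: 13.05
position: [491.8, -311.1, 227.3]
ee_rot: [0.132, 0.991, -0.0, 0.0]
contact_force: [0.5, -0.1, -5.8]
gripper_width: 18.9
grasp_force: 60.0
```

```bash
python3 st.py
```

```text
loop frame -0.1 -0.2 z 227.3 yaw -15.17 tilt [ 0. -0.] F [ 0.5 -0.1 -5.8] T [-0.03  -0.016 -0.093] 13.05
```

Emit:
arm_command:
  rows:
    - [[0,0,0],[0,0,-0.006]]
    - [[0,0,0],[0,0,-0.012]]
    - [[0,0,0],[0,0,-0.018]]
    - [[0,0,0],[0,0,-0.024]]
    - [[0,0,0],[0,0,-0.03]]

```text
clock: 13.55
position: [491.8, -311.1, 227.4]
ee_rot: [0.085, 0.996, -0.0, 0.0]
contact_force: [-0.4, 0.3, -6.7]
gripper_width: 19.0
grasp_force: 60.0
```

Emit:
arm_command:
  rows:
    - [[0,0,0],[0,0,-0.006]]
    - [[0,0,0],[0,0,-0.011]]
    - [[0,0,0],[0,0,-0.011]]

```text
clock: 13.85
position: [491.8, -311.1, 227.3]
ee_rot: [0.068, 0.998, 0.0, -0.0]
contact_force: [-0.8, -0.9, -6.7]
gripper_width: 19.4
grasp_force: 60.0
```

```bash
python3 st.py; python3 - <<'E'
from h import *
from m2 import *
ci,im,d=snap('top');W=cloud(ci,d);np.savez('t2.npz',im=im,W=W)
cv2.imwrite('pics/t2.png',cv2.resize(im[195:285,300:400],(666,600),interpolation=2))
E
```

```text
loop frame -0.1 -0.1 z 227.3 yaw -7.85 tilt [-0.0001  0.    ] F [-0.8 -0.9 -6.7] T [-0.021 -0.009  0.008] 13.85
```

View pics/t2.png

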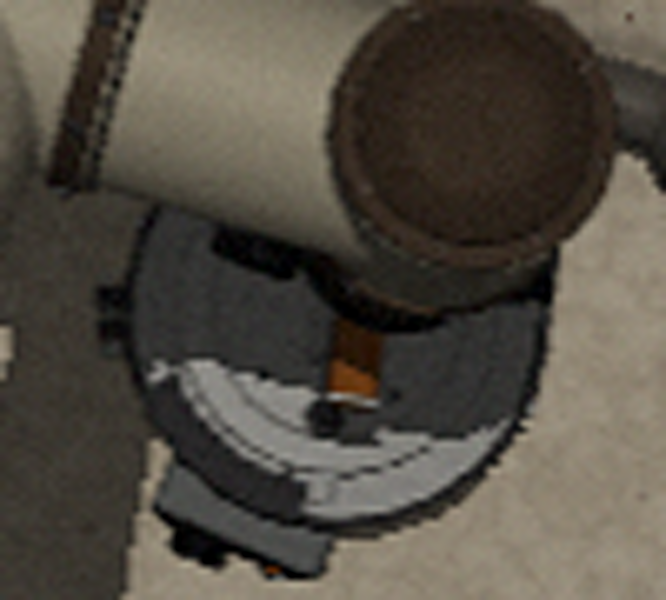

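The top crop shows the lug (320,490) emerging beside the dark clip, so the lid is turning with the lifter. I continue in small steps, watching the torque.

Emit:
arm_command:
  rows:
    - [[0,0,0],[0,0,-0.005]]
    - [[0,0,0],[0,0,-0.01]]
    - [[0,0,0],[0,0,-0.013]]

```text
clock: 14.2
position: [491.8, -311.1, 227.4]
ee_rot: [0.048, 0.999, -0.0, 0.0]
contact_force: [0.1, 0.0, -7.2]
gripper_width: 18.9
grasp_force: 60.0
```

```bash
python3 st.py
```

```text
loop frame -0.1 -0.1 z 227.4 yaw -5.48 tilt [ 0. -0.] F [ 0.1  0.  -7.2] T [ 0.068 -0.023 -0.034] 14.2
```

Emit:
arm_command:
  rows:
    - [[0,0,0],[0,0,-0.005]]
    - [[0,0,0],[0,0,-0.01]]
    - [[0,0,0],[0,0,-0.013]]

```text
clock: 14.5
position: [491.8, -311.1, 227.3]
ee_rot: [0.027, 1.0, -0.0, 0.0]
contact_force: [0.1, -0.7, -6.8]
gripper_width: 19.5
grasp_force: 60.0
```

```bash
python3 st.py
```

```text
loop frame -0.1 -0.2 z 227.3 yaw -3.14 tilt [ 0. -0.] F [ 0.1 -0.7 -6.8] T [ 0.045 -0.008 -0.037] 14.5
```

Emit:
arm_command:
  rows:
    - [[0,0,0],[0,0,-0.005]]
    - [[0,0,0],[0,0,-0.01]]
    - [[0,0,0],[0,0,-0.014]]

```text
clock: 14.8
position: [491.8, -311.1, 227.4]
ee_rot: [0.005, 1.0, -0.0, 0.0]
contact_force: [-0.3, -1.3, -7.0]
gripper_width: 19.1
grasp_force: 60.0
```

```bash
python3 st.py
```

```text
loop frame -0.1 -0.1 z 227.4 yaw -0.61 tilt [ 0.0001 -0.    ] F [-0.3 -1.3 -7. ] T [-0.071 -0.012  0.028] 14.8
```

Emit:
arm_command:
  rows:
    - [[0,0,0],[0,0,-0.005]]
    - [[0,0,0],[0,0,-0.01]]
    - [[0,0,0],[0,0,-0.014]]

```text
clock: 15.1
position: [491.8, -311.0, 227.3]
ee_rot: [-0.017, 1.0, 0.0, -0.0]
contact_force: [-0.4, -0.7, -6.8]
gripper_width: 19.4
grasp_force: 60.0
```

```bash
python3 st.py
```

```text
loop frame -0.1 -0.1 z 227.3 yaw 1.91 tilt [-0.  0.] F [-0.4 -0.7 -6.8] T [-0.027 -0.035 -0.015] 15.1
```

Emit:
arm_command:
  rows:
    - [[0,0,0],[0,0,-0.005]]
    - [[0,0,0],[0,0,-0.01]]
    - [[0,0,0],[0,0,-0.014]]

```text
clock: 15.4
position: [491.8, -311.1, 227.3]
ee_rot: [-0.039, 0.999, -0.0, 0.0]
contact_force: [0.0, 0.1, -6.2]
gripper_width: 19.3
grasp_force: 60.0
```

```bash
python3 st.py
```

```text
loop frame -0.1 -0.1 z 227.3 yaw 4.43 tilt [ 0. -0.] F [ 0.   0.1 -6.2] T [-0.074 -0.001 -0.004] 15.4
```

Emit:
arm_command:
  rows:
    - [[0,0,0],[0,0,-0.005]]
    - [[0,0,0],[0,0,-0.01]]
    - [[0,0,0],[0,0,-0.014]]

```text
clock: 15.7
position: [491.9, -311.1, 227.4]
ee_rot: [-0.061, 0.998, -0.0, 0.0]
contact_force: [-0.2, -0.2, -5.9]
gripper_width: 19.0
grasp_force: 60.0
```

```bash
python3 st.py
```

```text
loop frame -0.0 -0.2 z 227.4 yaw 6.94 tilt [ 0.0002 -0.0001] F [-0.2 -0.2 -5.9] T [-0.054 -0.024 -0.064] 15.7
```

Emit:
arm_command:
  rows:
    - [[0,0,0],[0,0,-0.005]]
    - [[0,0,0],[0,0,-0.01]]
    - [[0,0,0],[0,0,-0.014]]

```text
clock: 16.0
position: [491.9, -311.3, 227.5]
ee_rot: [-0.083, 0.997, -0.0, 0.0]
contact_force: [-0.7, -2.1, -5.9]
gripper_width: 19.0
grasp_force: 60.0
```

```bash
python3 st.py
```

```text
loop frame 0.1 -0.3 z 227.5 yaw 9.47 tilt [ 0.0003 -0.0006] F [-0.7 -2.1 -5.9] T [-0.492 -0.052 -0.061] 16.0
```

Emit:
arm_command:
  rows:
    - [[0,0,0],[0,0,-0.005]]
    - [[0,0,0],[0,0,-0.01]]
    - [[0,0,0],[0,0,-0.014]]

```text
clock: 16.3
position: [492.0, -311.3, 227.5]
ee_rot: [-0.104, 0.995, -0.0, 0.0]
contact_force: [1.2, -2.7, -7.3]
gripper_width: 19.0
grasp_force: 60.1
```

```bash
python3 st.py
```

```text
loop frame 0.2 -0.3 z 227.5 yaw 11.94 tilt [ 0.0006 -0.0004] F [ 1.2 -2.7 -7.3] T [-0.829 -0.191 -0.409] 16.3
```

Lateral force and moment have built up, so the lid is at its stop. I ease back about 1° and then raise it, watching the force.

Emit:
arm_command:
  rows:
    - [[0,0,0],[0,0,0.006]]
    - [[0,0,0],[0,0,0.006]]
    - [[0,0,0],[0,0,0.006]]

```text
clock: 16.6
position: [491.8, -311.0, 227.3]
ee_rot: [-0.095, 0.996, 0.0, -0.0]
contact_force: [0.0, -0.9, -6.2]
gripper_width: 19.3
grasp_force: 60.0
```

```bash
python3 st.py
```

```text
loop frame -0.2 -0.1 z 227.3 yaw 10.85 tilt [-0.0002  0.0001] F [ 0.  -0.9 -6.2] T [-0.535 -0.057 -0.137] 16.6
```

Emit:
arm_command:
  rows:
    - [[0,0,-0.004],[0,0,0]]
    - [[0,0,-0.006],[0,0,0]]
    - [[0,0,-0.006],[0,0,0]]

```text
clock: 16.9
position: [491.7, -310.8, 228.7]
ee_rot: [-0.095, 0.996, 0.0, -0.0]
contact_force: [0.1, -0.7, -6.8]
gripper_width: 18.9
grasp_force: 60.0
```

```bash
python3 st.py
```

```text
loop frame -0.3 0.0 z 228.7 yaw 10.85 tilt [-0.0004  0.0005] F [ 0.1 -0.7 -6.8] T [-0.232 -0.033 -0.063] 16.9
```

Emit:
arm_command:
  rows:
    - [[0,0,-0.004],[0,0,0]]
    - [[0,0,-0.006],[0,0,0]]
    - [[0,0,-0.006],[0,0,0]]

```text
clock: 17.2
position: [491.7, -310.9, 230.3]
ee_rot: [-0.095, 0.996, 0.0, -0.0]
contact_force: [-1.0, 0.0, -6.8]
gripper_width: 19.5
grasp_force: 59.9
```

Emit:
arm_command:
  rows:
    - [[0,0,-0.004],[0,0,0]]
    - [[0,0,-0.008],[0,0,0]]
    - [[0,0,-0.008],[0,0,0]]

```text
clock: 17.5
position: [492.0, -311.1, 232.7]
ee_rot: [-0.095, 0.996, -0.0, 0.0]
contact_force: [0.0, 0.0, -7.3]
gripper_width: 19.0
grasp_force: 60.0
```

```bash
python3 st.py
```

```text
loop frame 0.1 -0.1 z 232.7 yaw 10.85 tilt [ 0.0006 -0.0002] F [ 0.   0.  -7.3] T [-0.097  0.041 -0.071] 17.5
```

Emit:
arm_command:
  rows:
    - [[0,0,-0.01],[0,0,0]]
    - [[0,0,-0.03],[0,0,0]]
    - [[0,0,-0.05],[0,0,0]]
    - [[0,0,-0.07],[0,0,0]]
    - [[0,0,-0.09],[0,0,0]]

```text
clock: 18.0
position: [491.9, -311.0, 255.5]
ee_rot: [-0.095, 0.996, -0.0, 0.0]
contact_force: [-0.2, -0.8, -6.8]
gripper_width: 19.2
grasp_force: 60.0
```

Emit:
arm_command:
  rows:
    - [[0,0,-0.03],[0,0,0]]
    - [[0,0,-0.06],[0,0,0]]
    - [[0,0,-0.09],[0,0,0]]
    - [[0,0,-0.11],[0,0,0]]
    - [[0,0,-0.12],[0,0,0]]

```text
clock: 18.5
position: [492.1, -311.2, 285.7]
ee_rot: [-0.094, 0.996, -0.0, 0.001]
contact_force: [0.1, -0.2, -7.2]
gripper_width: 19.3
grasp_force: 60.1
```

Emit:
arm_command:
  rows:
    - [[0,0,0],[0,0,0]]
    - [[0,0,0],[0,0,0]]
    - [[0,0,0],[0,0,0]]

```text
clock: 18.8
position: [491.6, -311.0, 284.3]
ee_rot: [-0.094, 0.996, 0.0, -0.0]
contact_force: [0.0, 0.4, -7.1]
gripper_width: 18.9
grasp_force: 60.1
```

```bash
python3 st.py; python3 - <<'E'
from h import *
ci,im,d=snap('side');W=cloud(ci,d);m=(W[...,2]>100)&(W[...,2]<180)&(abs(W[...,0]-492)<100)&(abs(W[...,1]+311)<100)
p=W[m];c=p.mean(0)
# fit plane on disc top by RANSAC-ish: points z 140..165
z=p[:,2];h,e=np.histogram(z,40);print('peak z',e[h.argmax()],h.max())
k=abs(z-e[h.argmax()]-1)<6;A=np.c_[p[k,:2]-[492,-311],np.ones(k.sum())];s,*_=np.linalg.lstsq(A,z[k],rcond=None);print(s,k.sum())
cv2.imwrite('pics/sd2.png',cv2.resize(im[150:300,240:400],(640,600),interpolation=2))
q=down(10.85);print(rel([490,47.5,0],q,[492,-311.1,0],q.as_quat()))
E
```

```text
loop frame -0.4 -0.1 z 284.3 yaw 10.84 tilt [-0.0009  0.0005] F [ 0.   0.4 -7.1] T [ 0.001 -0.005 -0.025] 18.8
peak z 155.65499510357216 226
[ 5.03321506e-03 -1.66612491e-02  1.55896886e+02] 612
(array([-0.2622,  1.4103,  0.    ]), array([0., 0., 0.]))
```

View pics/sd2.png

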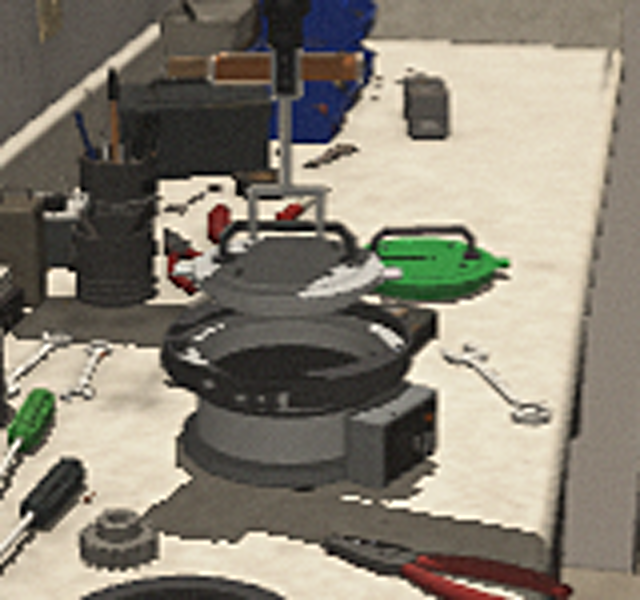

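The picture shows the lid hanging level on both prongs (290,265) above the open pot. Carry it to the rest smoothly.

Emit:
arm_command:
  rows:
    - [[-0.004,0.02,0],[0,0,0]]
    - [[-0.011,0.06,0],[0,0,0]]
    - [[-0.022,0.12,0],[0,0,0]]
    - [[-0.037,0.2,0],[0,0,0]]
    - [[-0.056,0.3,0],[0,0,0]]

```text
clock: 19.35
position: [491.2, -233.3, 284.8]
ee_rot: [-0.094, 0.996, 0.0, 0.0]
contact_force: [0.6, -0.4, -6.2]
gripper_width: 19.2
grasp_force: 60.0
```

Emit:
arm_command:
  rows:
    - [[-0.019,0.1,0],[0,0,0]]
    - [[-0.037,0.2,0],[0,0,0]]
    - [[-0.056,0.3,0],[0,0,0]]
    - [[-0.075,0.4,0],[0,0,0]]
    - [[-0.093,0.5,0],[0,0,0]]

```text
clock: 19.85
position: [490.2, -105.5, 285.2]
ee_rot: [-0.095, 0.995, 0.0, 0.0]
contact_force: [-0.1, 0.5, -6.5]
gripper_width: 19.0
grasp_force: 60.0
```

Emit:
arm_command:
  rows:
    - [[-0.019,0.1,0],[0,0,0]]
    - [[-0.037,0.2,0],[0,0,0]]
    - [[-0.055,0.3,0],[0,0,0]]
    - [[-0.07,0.38,0],[0,0,0]]
    - [[-0.084,0.45,0],[0,0,0]]

```text
clock: 20.35
position: [489.4, 8.9, 285.2]
ee_rot: [-0.095, 0.995, 0.0, 0.0]
contact_force: [0.2, 0.1, -6.4]
gripper_width: 19.1
grasp_force: 60.0
```

Emit:
arm_command:
  rows:
    - [[-0.011,0.06,0],[0,0,0]]
    - [[-0.019,0.1,0],[0,0,0]]
    - [[-0.025,0.135,0],[0,0,0]]
    - [[-0.029,0.155,0],[0,0,0]]
    - [[-0.029,0.16,0],[0,0,0]]

```text
clock: 20.85
position: [489.8, 47.9, 284.9]
ee_rot: [-0.095, 0.996, 0.0, 0.0]
contact_force: [0.3, 0.4, -6.8]
gripper_width: 19.1
grasp_force: 60.0
```

Emit:
arm_command:
  rows:
    - [[0,0,0],[0,0,0]]
    - [[0,0,0],[0,0,0]]
    - [[0,0,0],[0,0,0]]
    - [[0,0,0],[0,0,0]]
    - [[0,0,0],[0,0,0]]

```text
clock: 21.35
position: [489.9, 47.2, 284.8]
ee_rot: [-0.094, 0.996, -0.0, -0.0]
contact_force: [-0.9, -0.6, -7.2]
gripper_width: 19.0
grasp_force: 60.0
```

```bash
python3 st.py; python3 - <<'E'
from h import *
from m2 import *
s=arm.read_state();print(np.round(s['position'],1))
a=np.radians(10.85);u=np.array([np.cos(a),np.sin(a)]);v=np.array([-u[1],u[0]]);T=np.array(s['position'])[:2]
for n in ('wrist','side','top'):
    ci,im,d=snap(n);W=cloud(ci,d);q=W[...,:2]-T;X=q@u;Y=q@v;Z=W[...,2]
    np.savez(n+'_c.npz',im=im,W=W)
    m=(np.hypot(X,Y)<100)&(Z>147)&(Z<163); p=W[m]
    print(n,'disc',m.sum(),np.median(Z[m]) if m.any() else '', np.percentile(X[m],[.5,99.5]).round(1),np.percentile(Y[m],[.5,99.5]).round(1))
    m=(abs(X)<65)&(abs(Y)<15)&(Z>178)&(Z<195)
    if m.any(): print('loop',m.sum(),np.percentile(X[m],[1,99]).round(1),np.percentile(Y[m],[2,50,98]).round(1))
    if n!='top' : cv2.imwrite(f'pics/{n}_c.png',im)
E
```

```text
loop frame -160.1 320.5 z 284.8 yaw 10.82 tilt [-0. -0.] F [-0.9 -0.6 -7.2] T [ 0.021  0.052 -0.002] 21.35
[489.9  47.2 284.8]
wrist disc 21496 155.6607173861149 [-82.2  54.5] [-69.5  68.3]
loop 146 [-49.1 -41.3] [-0.9  2.7  6.4]
side disc 1369 156.375683741619 [-83.1  82.3] [-53.3  73.9]
loop 165 [-47.   45.1] [-2.8  4.  14.5]
top disc 1281 155.94764166199434 [-79.8  86.3] [-72.   68.4]
loop 74 [-46.4  10.5] [-12.5  -0.7   5.8]
```

View pics/wrist_c.png

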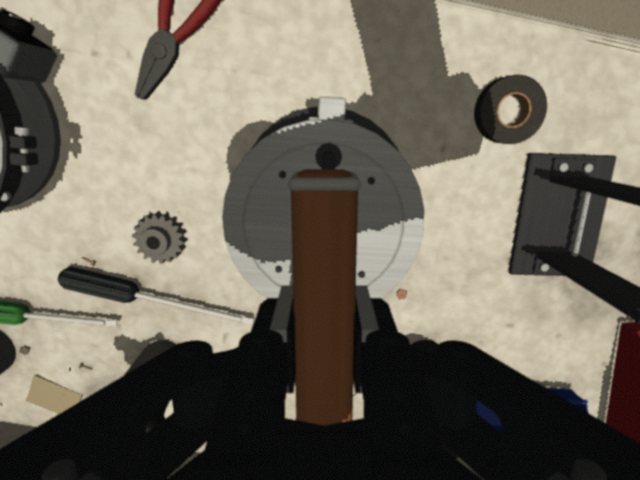

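The picture shows the lid centred under the lifter, with a lug at (331,108) and the rest ring just visible behind it. Measured lid and TCP offset is under 1 mm. Lower it.

Emit:
arm_command:
  rows:
    - [[0,0,0.03],[0,0,0]]
    - [[0,0,0.08],[0,0,0]]
    - [[0,0,0.14],[0,0,0]]
    - [[0,0,0.2],[0,0,0]]
    - [[0,0,0.26],[0,0,0]]

```text
clock: 22.0
position: [489.6, 47.4, 218.7]
ee_rot: [-0.094, 0.996, -0.0, -0.0]
contact_force: [-0.7, -1.0, -6.8]
gripper_width: 19.1
grasp_force: 60.0
```

Emit:
arm_command:
  rows:
    - [[0,0,0.05],[0,0,0]]
    - [[0,0,0.08],[0,0,0]]
    - [[0,0,0.1],[0,0,0]]
    - [[0,0,0.11],[0,0,0]]
    - [[0,0,0.115],[0,0,0]]

```text
clock: 22.5
position: [490.1, 47.5, 191.3]
ee_rot: [-0.095, 0.996, 0.0, 0.0]
contact_force: [0.3, -0.2, -6.4]
gripper_width: 19.3
grasp_force: 59.9
```

Emit:
arm_command:
  rows:
    - [[0,0,0.006],[0,0,0]]
    - [[0,0,0.012],[0,0,0]]
    - [[0,0,0.018],[0,0,0]]
    - [[0,0,0.024],[0,0,0]]
    - [[0,0,0.03],[0,0,0]]

```text
clock: 23.0
position: [489.9, 47.5, 183.5]
ee_rot: [-0.094, 0.996, 0.0, 0.0]
contact_force: [-0.5, 0.6, -6.7]
gripper_width: 19.2
grasp_force: 59.9
```

```bash
python3 st.py
```

```text
loop frame -160.2 320.7 z 183.5 yaw 10.84 tilt [0.0002 0.0001] F [-0.5  0.6 -6.7] T [-0.022  0.004  0.008] 23.0
```

Entering the ring; slower now.

Emit:
arm_command:
  rows:
    - [[0,0,0.004],[0,0,0]]
    - [[0,0,0.008],[0,0,0]]
    - [[0,0,0.012],[0,0,0]]
    - [[0,0,0.016],[0,0,0]]
    - [[0,0,0.018],[0,0,0]]

```text
clock: 23.5
position: [489.8, 47.4, 179.0]
ee_rot: [-0.094, 0.996, -0.0, -0.0]
contact_force: [0.5, -0.3, -7.0]
gripper_width: 19.0
grasp_force: 59.9
```

```bash
python3 st.py
```

```text
loop frame -160.2 320.6 z 179.0 yaw 10.84 tilt [-0.0002 -0.0001] F [ 0.5 -0.3 -7. ] T [0.002 0.057 0.03 ] 23.5
```

Emit:
arm_command:
  rows:
    - [[0,0,0.003],[0,0,0]]
    - [[0,0,0.006],[0,0,0]]
    - [[0,0,0.009],[0,0,0]]
    - [[0,0,0.012],[0,0,0]]
    - [[0,0,0.012],[0,0,0]]

```text
clock: 24.0
position: [489.8, 47.4, 176.0]
ee_rot: [-0.094, 0.996, -0.0, -0.0]
contact_force: [0.7, 0.5, -6.9]
gripper_width: 18.9
grasp_force: 59.9
```

```bash
python3 st.py
```

```text
loop frame -160.3 320.6 z 176.0 yaw 10.84 tilt [-0.0003 -0.0001] F [ 0.7  0.5 -6.9] T [ 0.038  0.02  -0.023] 24.0
```

Emit:
arm_command:
  rows:
    - [[0,0,0.002],[0,0,0]]
    - [[0,0,0.004],[0,0,0]]
    - [[0,0,0.006],[0,0,0]]
    - [[0,0,0.008],[0,0,0]]
    - [[0,0,0.01],[0,0,0]]

```text
clock: 24.5
position: [490.6, 47.6, 174.4]
ee_rot: [-0.095, 0.996, 0.0, 0.001]
contact_force: [0.1, -0.1, -2.6]
gripper_width: 18.7
grasp_force: 60.5
```

```bash
python3 st.py
```

```text
loop frame -159.5 321.2 z 174.4 yaw 10.87 tilt [0.0021 0.0003] F [ 0.1 -0.1 -2.6] T [ 0.03  -0.018  0.002] 24.5
```

Emit:
arm_command:
  rows:
    - [[0,0,0.002],[0,0,0]]
    - [[0,0,0.004],[0,0,0]]
    - [[0,0,0.006],[0,0,0]]
    - [[0,0,0.008],[0,0,0]]
    - [[0,0,0.008],[0,0,0]]

```text
clock: 25.0
position: [489.8, 47.4, 171.5]
ee_rot: [-0.094, 0.996, -0.0, -0.0]
contact_force: [0.2, 0.4, -2.4]
gripper_width: 19.3
grasp_force: 60.5
```

```bash
python3 st.py
```

```text
loop frame -160.2 320.7 z 171.5 yaw 10.84 tilt [-0.0001 -0.0001] F [ 0.2  0.4 -2.4] T [ 0.001 -0.013 -0.038] 25.0
```

Emit:
arm_command:
  rows:
    - [[0,0,0.01],[0,0,0]]
    - [[0,0,0.02],[0,0,0]]
    - [[0,0,0.03],[0,0,0]]
    - [[0,0,0.038],[0,0,0]]
    - [[0,0,0.038],[0,0,0]]

```text
clock: 25.5
position: [489.6, 47.4, 161.6]
ee_rot: [-0.094, 0.996, -0.0, -0.0]
contact_force: [0.3, -0.5, -3.3]
gripper_width: 18.8
grasp_force: 60.5
```

```bash
python3 st.py
```

```text
loop frame -160.4 320.5 z 161.6 yaw 10.84 tilt [-0.0009 -0.0003] F [ 0.3 -0.5 -3.3] T [ 0.035  0.041 -0.045] 25.5
```

Emit:
arm_command:
  rows:
    - [[0,0.01,0],[0,0,0]]
    - [[0,0.02,0],[0,0,0]]
    - [[0,0.03,0],[0,0,0]]
    - [[0,0.04,0],[0,0,0]]
    - [[0,0.05,0],[0,0,0]]

```text
clock: 26.0
position: [487.5, 60.0, 162.1]
ee_rot: [-0.095, 0.996, 0.0, 0.0]
contact_force: [0.3, -0.3, -3.7]
gripper_width: 19.2
grasp_force: 60.5
```

```bash
python3 st.py
```

```text
loop frame -167.9 330.9 z 162.1 yaw 10.85 tilt [0.0001 0.0001] F [ 0.3 -0.3 -3.7] T [-0.001  0.007  0.023] 26.0
```

No contact. Slide fully out, then up.

Emit:
arm_command:
  rows:
    - [[0,0.02,0],[0,0,0]]
    - [[0,0.05,0],[0,0,0]]
    - [[0,0.08,0],[0,0,0]]
    - [[0,0.11,0],[0,0,0]]
    - [[0,0.12,0],[0,0,0]]

```text
clock: 26.5
position: [481.8, 90.2, 162.1]
ee_rot: [-0.095, 0.995, 0.0, 0.0]
contact_force: [-0.8, 0.2, -2.4]
gripper_width: 19.0
grasp_force: 60.5
```

Emit:
arm_command:
  rows:
    - [[0,0,-0.05],[0,0,0]]
    - [[0,0,-0.15],[0,0,0]]
    - [[0,0,-0.3],[0,0,0]]
    - [[0,0,-0.45],[0,0,0]]
    - [[0,0,-0.6],[0,0,0]]

```text
clock: 27.0
position: [481.5, 89.2, 313.5]
ee_rot: [-0.095, 0.996, -0.0, -0.0]
contact_force: [1.1, 0.7, -2.5]
gripper_width: 19.3
grasp_force: 60.5
```

Emit:
arm_command:
  rows:
    - [[0,0,-0.08],[0,0,0]]
    - [[0,0,-0.11],[0,0,0]]
    - [[0,0,-0.11],[0,0,0]]
    - [[0,0,-0.11],[0,0,0]]

```text
clock: 27.4
position: [481.1, 89.1, 337.9]
ee_rot: [-0.094, 0.996, -0.0, -0.002]
contact_force: [-0.3, 0.1, -2.8]
gripper_width: 19.2
grasp_force: 60.7
```

```bash
python3 st.py; python3 - <<'E'
from h import *
s=arm.read_state();print(np.round(s['position'],1))
print(rel([470.2,307.7,s['position'][2]],down(9.6)))
for n in ('wrist','top','side'):
    ci,im,d=snap(n);W=cloud(ci,d);q=W[...,:2]-[490,47.5];r=np.hypot(*np.moveaxis(q,-1,0));Z=W[...,2]
    m=(r<90)&(Z>38)&(Z<52);A=np.c_[q[m],np.ones(m.sum())];k,*_=np.linalg.lstsq(A,Z[m],rcond=None);print(n,m.sum(),k.round(4))
    if m.sum(): print('ctr',(q[m].min(0)+q[m].max(0))/2,np.ptp(q[m],axis=0))
E
```

```text
loop frame -186.5 354.2 z 337.9 yaw 10.84 tilt [-0.0031 -0.0007] F [-0.3  0.1 -2.8] T [-0.046 -0.013  0.014] 27.4
[481.1  89.1 337.9]
(array([-1.217e-01,  8.668e-01, -5.000e-04]), array([-0.    , -0.001 ,  0.0069]))
wrist 8865 [4.2000e-03 3.1000e-03 4.5622e+01]
ctr [ 0.87309248 -4.20132326] [171.80231054 135.10627285]
top 1684 [5.20000e-03 6.00000e-04 4.55319e+01]
ctr [ 2.45157925 -1.39204374] [170.77063739 161.77837139]
side 1334 [ 8.00000e-03 -2.56000e-02  4.62547e+01]
ctr [-0.53116298  3.06179844] [172.4574896  146.04775939]
```

Lid lies flat (top at 45.5 mm) and centred. Now return the lifter to its recorded grasp pose.

Emit:
arm_command:
  rows:
    - [[-0.02,0.17,0],[0,0,0.007]]
    - [[-0.05,0.34,0],[0,0,0.007]]
    - [[-0.08,0.52,0],[0,0,0.007]]
    - [[-0.1,0.7,0],[0,0,0.007]]
    - [[-0.122,0.867,0],[0,0,0.007]]

```text
clock: 28.05
position: [470.5, 309.6, 338.5]
ee_rot: [-0.084, 0.996, -0.001, -0.001]
contact_force: [0.7, 0.0, -2.2]
gripper_width: 19.2
grasp_force: 60.6
```

Emit:
arm_command:
  rows:
    - [[0,0,0],[0,0,0]]
    - [[0,0,0],[0,0,0]]
    - [[0,0,0],[0,0,0]]
    - [[0,0,0],[0,0,0]]

```text
clock: 28.45
position: [471.2, 306.8, 339.6]
ee_rot: [-0.083, 0.997, -0.0, -0.0]
contact_force: [-0.6, 0.1, -3.1]
gripper_width: 19.2
grasp_force: 60.6
```

```bash
python3 st.py;python3 - <<'E'
from h import *
s=arm.read_state();print(np.round(s['position'],1)); print(rel([470.3,307.8,175],down(9.6)))
E
```

```text
loop frame -291.4 545.1 z 339.6 yaw 9.51 tilt [-0.     -0.0003] F [-0.6  0.1 -3.1] T [-0.05   0.071 -0.032] 28.45
[471.2 306.8 339.6]
(array([0.0027, 0.0048, 0.6585]), array([-0.0001, -0.    , -0.0005]))
```

Emit:
arm_command:
  rows:
    - [[0.002,0.004,0.12],[0,0,0]]
    - [[0.002,0.004,0.28],[0,0,0]]
    - [[0.002,0.004,0.44],[0,0,0]]
    - [[0.002,0.004,0.58],[0,0,0]]
    - [[0.002,0.004,0.66],[0,0,0]]

```text
clock: 28.95
position: [469.4, 306.4, 171.8]
ee_rot: [-0.083, 0.997, -0.001, -0.002]
contact_force: [0.1, 0.5, -2.5]
gripper_width: 18.8
grasp_force: 60.5
```

Emit:
arm_command:
  rows:
    - [[0,0,0],[0,0,0]]
    - [[0,0,0],[0,0,0]]
    - [[0,0,0],[0,0,0]]

```text
clock: 29.25
position: [471.6, 309.2, 176.8]
ee_rot: [-0.083, 0.997, 0.001, 0.002]
contact_force: [0.4, -0.8, -2.2]
gripper_width: 18.9
grasp_force: 60.5
```

```bash
python3 st.py;python3 - <<'E'
from h import *
s=arm.read_state();print(np.round(s['position'],1)); print(rel([470.3,307.8,140],down(9.6)))
E
```

```text
loop frame -292.2 547.5 z 176.8 yaw 9.57 tilt [0.0031 0.0027] F [ 0.4 -0.8 -2.2] T [ 0.034 -0.016  0.011] 29.25
[471.6 309.2 176.8]
(array([ 0.0064, -0.0052,  0.147 ]), array([ 0.0007,  0.0011, -0.0002]))
```

Emit:
arm_command:
  rows:
    - [[0,0,0.03],[0,0,0]]
    - [[0,0,0.06],[0,0,0]]
    - [[0,0,0.09],[0,0,0]]
    - [[0,0,0.11],[0,0,0]]
    - [[0,0,0.125],[0,0,0]]

```text
clock: 29.75
position: [470.2, 308.6, 142.5]
ee_rot: [-0.084, 0.997, -0.0, -0.0]
contact_force: [-0.4, -0.3, -2.5]
gripper_width: 19.1
grasp_force: 60.6
```

Emit:
arm_command:
  rows:
    - [[0,0,0],[0,0,0]]
    - [[0,0,0],[0,0,0]]
    - [[0,0,0],[0,0,0]]
    - [[0,0,0],[0,0,0]]

```text
clock: 30.15
position: [470.6, 308.9, 143.7]
ee_rot: [-0.084, 0.997, 0.0, 0.0]
contact_force: [-0.2, 0.8, -1.7]
gripper_width: 19.2
grasp_force: 60.6
```

```bash
python3 st.py;python3 - <<'E'
from h import *
s=arm.read_state();print(np.round(s['position'],1)); print(rel([470.3,307.8,138.5],down(9.6)))
E
```

```text
loop frame -292.9 546.7 z 143.7 yaw 9.58 tilt [0.0005 0.0005] F [-0.2  0.8 -1.7] T [0.01  0.035 0.018] 30.15
[470.6 308.9 143.7]
(array([ 0.0018, -0.0041,  0.0207]), array([ 0.0001,  0.0002, -0.0001]))
```

Emit:
arm_command:
  rows:
    - [[0,-0.004,0.005],[0,0,0]]
    - [[0,-0.004,0.01],[0,0,0]]
    - [[0,-0.004,0.015],[0,0,0]]
    - [[0,-0.004,0.02],[0,0,0]]
    - [[0,-0.004,0.02],[0,0,0]]

```text
clock: 30.65
position: [470.6, 307.8, 138.5]
ee_rot: [-0.084, 0.996, -0.0, 0.0]
contact_force: [-1.2, -1.0, -0.1]
gripper_width: 18.9
grasp_force: 60.7
```

```bash
python3 st.py
```

```text
loop frame -292.4 545.7 z 138.5 yaw 9.59 tilt [ 0.0002 -0.    ] F [-1.2 -1.  -0.1] T [-0.085  0.141 -0.025] 30.65
```

The saddles carry the lifter. Release and retreat.

Emit:
arm_command:
  rows:
    - [[0,0,0],[0,0,0]]
    - [[0,0,0],[0,0,0]]
    - [[0,0,0],[0,0,0]]
    - [[0,0,0],[0,0,0]]
    - [[0,0,0],[0,0,0]]
  grip: 1

```text
clock: 31.15
position: [470.6, 307.8, 138.5]
ee_rot: [-0.084, 0.997, 0.0, 0.0]
contact_force: [0.8, -0.3, -0.9]
gripper_width: 84.9
grasp_force: 0.0
```

Emit:
arm_command:
  rows:
    - [[0,0,0],[0,0,0]]
    - [[0,0,0],[0,0,0]]

```text
clock: 31.35
position: [470.6, 307.8, 138.4]
ee_rot: [-0.084, 0.997, 0.0, 0.0]
contact_force: [0.1, 0.7, -0.1]
gripper_width: 85.4
grasp_force: 0.0
```

Emit:
arm_command:
  rows:
    - [[0,0,-0.06],[0,0,0]]
    - [[0,0,-0.15],[0,0,0]]
    - [[0,0,-0.3],[0,0,0]]
    - [[0,0,-0.45],[0,0,0]]
    - [[0,0,-0.6],[0,0,0]]

```text
clock: 31.85
position: [470.4, 307.5, 289.8]
ee_rot: [-0.084, 0.997, -0.0, -0.0]
contact_force: [0.6, 0.5, -0.6]
gripper_width: 85.4
grasp_force: 0.0
```

Emit:
arm_command:
  rows:
    - [[0.2,-0.2,-0.3],[0,0,0]]
    - [[0.2,-0.2,-0.4],[0,0,0]]
    - [[0.2,-0.2,-0.4],[0,0,0]]
    - [[0.2,-0.2,-0.4],[0,0,0]]
    - [[0.2,-0.2,-0.4],[0,0,0]]

```text
clock: 32.35
position: [429.3, 250.1, 388.2]
ee_rot: [-0.083, 0.997, 0.001, 0.0]
contact_force: [-0.1, 0.3, -0.3]
gripper_width: 85.4
grasp_force: 0.0
```

```bash
python3 st.py; python3 - <<'E'
from h import *
from m2 import *
for n in ('wrist','top'):
    ci,im,d=snap(n);W=cloud(ci,d);Z=W[...,2]
    m=(Z>150)&(Z<185)&(abs(W[...,0]-471)<90)&(abs(W[...,1]-306)<80)
    p=W[m]; print(n,bar(p),np.median(p[:,2])); 
    q=W[...,:2]-[490,47.5];r=np.hypot(*np.moveaxis(q,-1,0));m=(r<90)&(Z>38)&(Z<52);A=np.c_[q[m],np.ones(m.sum())];k,*_=np.linalg.lstsq(A,Z[m],rcond=None);print('lid',k.round(4),np.median(q[m],0))
    if n=='top': cv2.imwrite('pics/fin.png',im)
E
```

```text
loop frame -304.0 475.7 z 388.2 yaw 9.58 tilt [-0.0001  0.0011] F [-0.1  0.3 -0.3] T [ 0.018  0.019 -0.017] 32.35
wrist (array([471.1, 307.1]), array([468.5, 306.6]), np.float64(-170.5), np.float64(110.4), 2758) 166.88513624983506
lid [4.10000e-03 1.00000e-04 4.53825e+01] [-4.06254891  4.93985144]
top (array([474.4, 305.7]), array([474.8, 305.8]), np.float64(-170.7), np.float64(114.4), 241) 166.4418170001477
lid [-1.000e-04  5.000e-04  4.557e+01] [ 2.52413178 -4.6308275 ]
```

The lifter is back at its original pose to within 1 mm and the lid is flat, so I'm handing the job in.

```bash
python3 -c "
from bench import arm
print(arm.job_done())"
```

```text
the job is handed in; nothing more can be done
None
```

I turned the lid to its stop, lifted it off level and set it flat and centred in the rest, then hung the lifter back in its stand; the job was handed in at about 32 s, with no verdict shown.

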